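# Roll a ground shaft into the V-grooves of a check fixture

### The arm

A 6-joint arm with a two-finger parallel gripper is mounted at the origin on a cart in front of the work surface, level with it; the furniture and walls round the work are solid. World frame = base frame: x ahead of the robot, y to its left, z up, the work surface at z = 0. Lengths are in m, angles in rad, forces in N, time in s.
With the tool pointing down it reaches from about 0.375 to 0.9 m from the base axis. Payload 3.1 kg.
Tool frame: the origin (TCP) lies at the very end of the fingers, on their centre line; the grasp point (between the pads) lies 19 mm behind it (manip.grasp_offset is the distance from the TCP to the grasp point, in m); y points along the fingers, z is the direction in which the jaws open and shut, and the axes are right-handed (so a half turn about y gives the same grasp; the last joint's range is limited). The gripper opens to 85 mm and grips with 20 to 120 N. Pads are 22 mm wide; open, the fingers measure 114 mm over their backs; the gripper's body (76 mm by 85 mm) begins 54 mm behind the grasp point. The pads swing forward as they close: fully open they stand 13 mm farther back than shut.
Start: joints at [-1.423, 0.527, 1.433, -0, 1.181, -0.178], TCP at [0.201, -0.592, 0.193] pointing down, gripper open.
Joint ranges: [-3.08, 3.08], [-0.75, 2.2], [0.22, 2.44], [-1.43, 4.57], [0, 2.65], [-2.85, 2.85]. Speed limits (rad/s): [2.79, 2.79, 3.14, 3.14, 3.14, 3.14].

### API

Orientations are given as a unit quaternion [x, y, z, w].
In Python, from station import manip gives the robot as it stands.
- The arm moves only by the tool apply_moves, never from a script. Its argument "motion" is a list of rows, each a list of 5 numbers: the finger opening in mm, from 0 to 85.4, then the shift along the tool's x, y, z in units of 30 mm (1.0 is 30 mm), then the turn about the tool's y in units of 10 degrees (1.0 is 10 degrees). In form: [[fingers, x, y, z, twist], ...]. A call has 1 to 12 rows; each row is the pose to reach, as a shift and turn from the pose commanded when the call began, along the tool's axes at that moment; what a row does not reach only later rows make up. A row lasts 1/8 s, in which the tool goes at most 62.5 mm and 10.7 degrees, less where a joint would pass 70% of its speed; a pose out of reach is approached as far as the arm can. A call with a gripper value outside its range is refused whole. The fingers move at their own pace and stop on an object; "squeeze" is the grip in N (left out, the last holds). Time passes only in rows, so rows that repeat a pose let the fingers close. It gives the time, the measured TCP pose, the force and the opening at its end, in the units of the state.
- manip.sense(): the state, without advancing time (a new reading comes with each control period).
- manip.snapshot(name): name is "side" or "top" or "wrist"; returns the picture (384x512x3 uint8, red, green, blue); there is no depth.
- manip.get_calibration(name): a dict with "intrinsics" (3x3 intrinsics, pixels), "extrinsics" (4x4, takes a point from camera to world coordinates). Camera axes: x right, y up, looking along -z (the intrinsics and any distortion apply to the point x, -y, -z); pixel columns grow to the right and rows downward; lengths in m; the calibration is good to about 2 mm. A picture is of the moment at which its call begins: read the wrist's pose just before it. get_calibration takes no time and is no camera call; for the wrist camera it gives the pose at the moment of the call.
- manip.sign_off(): hands the job in, once; it reports no verdict.
The state is a dict: "t": time; "q": joint angles; "qd": joint speeds; "tau": joint torques, N m; "tcp_pos": TCP position; "tool_rot": TCP orientation; "force": force on the tool from outside, world axes, zero at the start; "ft_torque": the same for the moment, N m; "finger_gap": opening from 0.0 (shut) to 1.0 (fully open).
Only numpy, scipy, OpenCV 4.12 (cv2) and the standard library are available. Lean on these libraries where they do the work, as an engineer would, in place of code of your own. Each camera call takes 0.05 s, during which the arm holds its last target.

### The job

Set up the ground shaft for inspection. Turn the black left-hand knob clockwise until its engraved white line points at the red mark, which sinks the orange gate; then roll the shaft up the deck into the two V-grooves without lifting it off, and slide it along the grooves until its end butts against the dark side plate. Leave the other things on the table where they are.

Things in the scene. Friction and masses are not known exactly. Their poses are not given: they have to be found in the camera images.
- fixture: blue check fixture fixed to the table; base plate 160 x 256 x 12 mm (x -98 to 62, y -108 to 148). Origin under it on the table, z up; +x leads across it from the deck to the V-grooves, +y along the grooves to the dark side plate (face at y 70, 6 mm thick, x -84 to 56, top z 55). All fixture x, y, z below are in this frame, mm.
- deck_edge (a point): middle of the upper edge of the aluminium deck, fixture x -12, y 0, z 40. The deck spans x -80 to -12, y -99 to 69 and slopes down towards -x to z 35 (4 degrees): a shaft let go on it rolls back. Beyond this edge is the slot of the orange gate, x -11 to -7. Axes as the fixture's.
- post_gap (a point): fixture x -88, y -15, z 36: middle of the open gap between the two dark rear stop posts (centred at y -66 and y 36, 12 mm wide with feet 18 mm wide, x -93 to -83, front faces x -85, top z 59). The gap is open down to the 12 mm base plate, so the shaft can be pushed from behind through it.
- v_seat (a point): fixture x 22, y 0, z 41.6: where the shaft's middle lies when cradled in both 90 degree grooves and butted against the side plate. Steel V-blocks at y -60 to -36 and 8 to 32; groove bottom x 22, z 19; near lip x 2, z 39; far lip x 52, z 49. Open at -y: beyond y -60 only the base plate stands there. Axes as the fixture's.
- shaft: loose ground steel shaft, plain cylinder 32 mm in diameter, 140 mm long, about 0.4 kg, with two thin brass-coloured bands. Origin at its middle on its axis, its y axis along the shaft. At the start it lies on the deck against the rear stop posts, parallel to the grooves, 12 to 30 mm short (to -y) of its final place along them.
- knob (a joint): angle of the knob in rad: 0 with the gate fully up, grows as the knob is turned clockwise seen from above (left-hand spindle: clockwise sinks the gate, 8.6 mm per rad), end of travel 2.2. The white line points at the red mark at 1.40; starts between 0 and 0.35. It turns easily (0.04 N m) and stays where it is left.
- knob_grip (a point): on the knob's vertical axis, fixture x -45, y 115, z 80, 7 mm below its top. The grip is a black upright bar 40 mm long, 10 mm wide, z 56 to 87, on a 41 mm steel disc. The point turns with it: its x axis runs along the bar, the white line is at the -x end. The bar stands at (0.70 - knob) rad from the fixture's x axis.
- gate (a joint): how far the orange gate has sunk, m: 0 fully up (top at fixture z 50.5 mm), 0.012 with the knob on the mark (top z 38.5, below deck and V lip).
- ring_gauge: bystander: steel ring 64 mm across, 20 mm high, origin under its centre.
- vee_block: bystander: small steel vee block 34 x 45 x 36 mm, origin under its centre; not part of the fixture.
- turned_bush: bystander: flanged aluminium bush 48 mm across, 28 mm high, origin under its centre.
- pocket_torch: bystander: black pocket torch lying, 29 x 114 x 29 mm, origin under its centre.
Things that resemble listed ones, but are neither listed nor needed, are in the scene too. Leave any green look-alike of the shaft alone.

How it is judged:
On the way, in this order (a step that is already met when the one before it is completed fails the run):
1. the knob's white line is at the red mark and the gate is down, the shaft still on the deck (value of joint knob between 1.2 and 1.6 rad and value of joint gate above 0.0095 m and x of shaft in the frame of fixture below -0.025 m), for 0.2 s.
2. the shaft lies cradled in both V-grooves (x of shaft in the frame of v_seat between -0.003 and 0.003 m and z of shaft in the frame of v_seat between -0.004 and 0.003 m and angle between the y axis of shaft and the y axis of fixture, either way round below 0.04 rad), for 0.2 s.
At the end, for the whole second after the job is handed in: The shaft lies at rest in both V-grooves (within 3 mm and 0.04 rad of fully seated), its end within 3 mm of the side plate, and the knob's white line is within 0.2 rad of the red mark (knob 1.2 to 1.6 rad) (all of step 2 and value of joint knob between 1.2 and 1.6 rad and y of shaft in the frame of v_seat above -0.003 m and linear speed of shaft below 0.02 m/s); the robot touches nothing.
It fails at once if the shaft is lifted off the fixture (its axis more than 16 mm above its height at the top of the deck, 72 mm above the table) (z of shaft in the frame of fixture above 0.072 m).
It fails at once if a bystander (ring gauge, vee block, bush, torch) is moved more than 30 mm (distance of any of ring_gauge, vee_block, turned_bush, pocket_torch from where it was at the start of the episode above 0.03 m).
It also fails if it takes over 51 s, if anything falls off the work surface, if the arm or the gripper's body presses on something with over 40 N, if the wrist force passes 120 N, or if a joint passes its speed limit or range.

## Working session

There is one attempt and no reset: what is moved stays moved. The work goes in short steps, Python scripts to look and compute and a tool call to move; the robot and the scene stay as the last step left them, time stands still between calls to the robot, and variables do not carry over. Pictures are saved under pics/ and viewed, and the job is handed in when it is done.

Besides the shell and the picture viewer there is one more tool, called by a JSON object that holds its "op" and its "data". apply_moves: Moves the arm, as the interface text tells. Its arguments: {"type":"object","properties":{"motion":{"type":"array"},"squeeze":{"type":"number"}},"required":["motion"]}

```bash
ls; mkdir -p pics
python3 - <<'E'
from station import manip
import cv2,json
s=manip.sense();print(s)
print(manip.grasp_offset)
for n in ["top","side"]:
    im=manip.snapshot(n);cv2.imwrite(f"pics/{n}0.png",im[:,:,::-1])
    c=manip.get_calibration(n);print(n,c)
E
```

```text
pics
{'t': 0.0, 'q': array([-1.42251224e+00,  5.28473286e-01,  1.43390151e+00,  2.88361456e-06,
        1.18140615e+00, -1.78492068e-01]), 'qd': array([ 0.0016225 ,  0.00165942, -0.00016632,  0.0007254 ,  0.00157654,
        0.00026229]), 'tau': array([ 3.65376463e-04, -4.42353272e+01, -1.78023952e+01, -3.65567812e-04,
        8.36570340e-03,  8.91216487e-07]), 'tcp_pos': array([ 0.20053309, -0.59111145,  0.19232959]), 'tool_rot': array([-0.11500639,  0.69846264, -0.69691549,  0.11503164]), 'force': array([-0.27340258,  0.78887294,  0.24694585]), 'ft_torque': array([ 0.0620951 ,  0.02438617, -0.03050659]), 'finger_gap': 0.9983272322843302}
0.0187
top {'intrinsics': array([[413.95169166,   0.        , 254.38487547],
       [  0.        , 413.95169166, 191.84306522],
       [  0.        ,   0.        ,   1.        ]]), 'extrinsics': array([[-0.0103987 ,  0.98548515, -0.16944289,  0.42471665],
       [-0.99993939, -0.01086125, -0.00180316,  0.00816959],
       [-0.00361735,  0.16941387,  0.98553836,  1.21053828],
       [ 0.        ,  0.        ,  0.        ,  1.        ]])}
side {'intrinsics': array([[449.91890409,   0.        , 255.44976126],
       [  0.        , 449.91890409, 192.16783909],
       [  0.        ,   0.        ,   1.        ]]), 'extrinsics': array([[-0.97261131,  0.1481597 , -0.17909759,  0.34410066],
       [-0.23219436, -0.5840681 ,  0.77778547,  1.2495526 ],
       [ 0.01063127,  0.79806839,  0.60247309,  1.04424306],
       [ 0.        ,  0.        ,  0.        ,  1.        ]])}
```

View pics/top0.png

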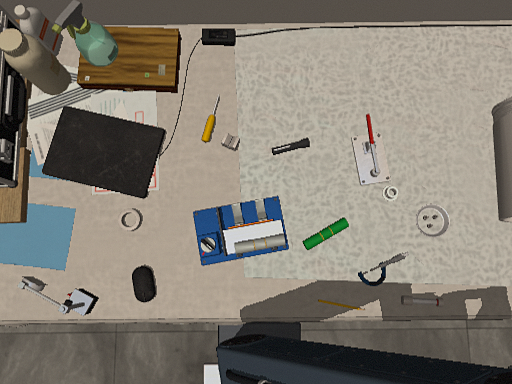

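View pics/side0.png

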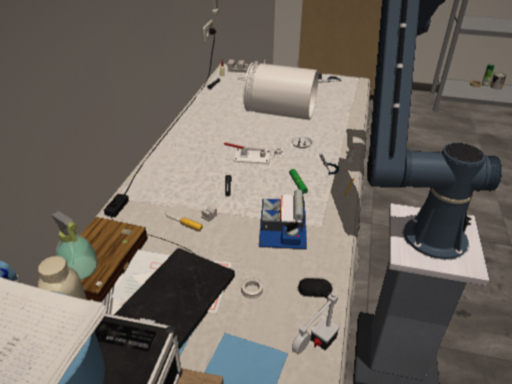

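```bash
cat > h.py <<'E'
import numpy as np,cv2
from station import manip
def ray(c,u,v):
    K=c["intrinsics"];T=c["extrinsics"]
    d=np.linalg.inv(K)@np.array([u,v,1.0]); d=np.array([d[0],-d[1],-d[2]])
    return T[:3,3],T[:3,:3]@d
def onplane(c,u,v,z):
    o,d=ray(c,u,v);return o+d*(z-o[2])/d[2]
def proj(c,p):
    K=c["intrinsics"];T=c["extrinsics"]
    q=T[:3,:3].T@(np.asarray(p)-T[:3,3]); q=np.array([q[0],-q[1],-q[2]]);w=K@q
    return w[:2]/w[2]
def crop(im,x0,y0,x1,y1,k,name):
    cv2.imwrite(name,cv2.resize(im[y0:y1,x0:x1,::-1],None,fx=k,fy=k,interpolation=cv2.INTER_CUBIC))
E
python3 - <<'E'
from h import *
im=cv2.imread("pics/top0.png")[:,:,::-1]
c=manip.get_calibration("top")
crop(im,180,180,310,280,6,"pics/topc.png")
hsv=cv2.cvtColor(im.copy(),cv2.COLOR_RGB2HSV)
m=((hsv[...,0]>100)&(hsv[...,0]<125)&(hsv[...,1]>150)).astype(np.uint8)*255
m[:, :180]=0;m[:,310:]=0
m=cv2.morphologyEx(m,cv2.MORPH_CLOSE,np.ones((3,3)))
n,l,st,_=cv2.connectedComponentsWithStats(m);print(st)
pts=np.argwhere(m)[:,::-1].astype(np.float32)
h=cv2.convexHull(pts)
print(cv2.approxPolyDP(h,3,True).reshape(-1,2))
r=cv2.minAreaRect(pts);print(r,cv2.boxPoints(r))
for p in cv2.approxPolyDP(h,3,True).reshape(-1,2): print(p,onplane(c,*p,0.012))
E
```

```text
[[     0      0    512    384 194327]
 [   294     29      1      1      1]
 [   202     41      1      1      1]
 [   224     44      1      1      1]
 [   231     45      1      1      1]
 [   193    196     95     69   1961]
 [   240    201     18     23    301]
 [   218    326      1      3      3]
 [   303    341      3      1      3]
 [   281    342      1      1      1]
 [   297    343      1      1      1]
 [   271    347      1      1      1]
 [   216    348      1      1      1]
 [   270    349      1      1      1]
 [   288    351      1      1      1]
 [   248    378      1      1      1]
 [   258    380      1      1      1]
 [   265    383      1      1      1]]
[[265. 383.]
 [248. 378.]
 [216. 348.]
 [193. 213.]
 [202.  41.]
 [294.  29.]
 [305. 341.]]
((246.53778076171875, 207.16212463378906), (352.75836181640625, 107.4204330444336), 87.98078918457031) [[186.64627   32.784912]
 [294.        29.      ]
 [306.4293   381.53934 ]
 [199.07556  385.32425 ]]
[265. 383.] [ 0.10261717 -0.01303633  0.012     ]
[248. 378.] [0.11587133 0.0331309  0.012     ]
[216. 348.] [0.19468573 0.12083926 0.012     ]
[193. 213.] [0.57020314 0.18986834 0.012     ]
[202.  41.] [1.11250429 0.16962721 0.012     ]
[294.  29.] [ 1.14981222 -0.11981972  0.012     ]
[305. 341.] [ 0.21074421 -0.12524493  0.012     ]
```

View pics/topc.png

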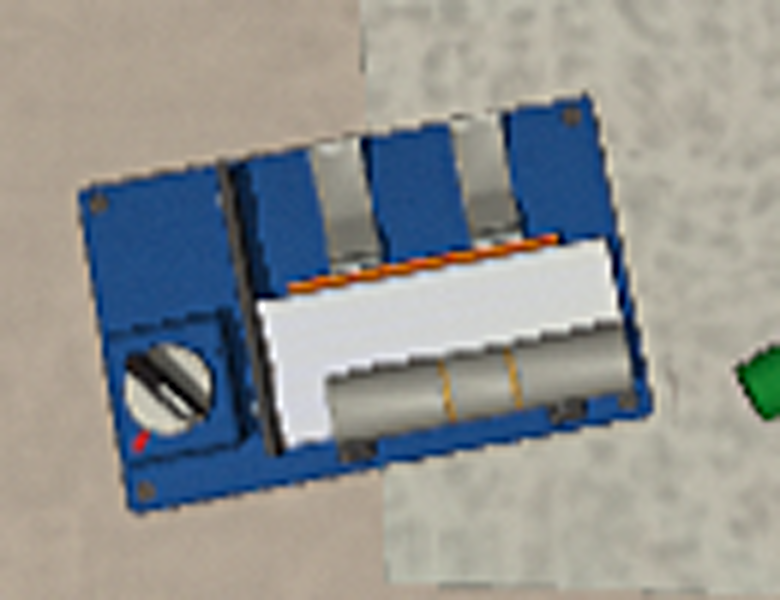

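```bash
cat >> h.py <<'E'
from scipy.spatial.transform import Rotation as R
E
python3 - <<'E'
from h import *
c=manip.get_calibration("top")
im=cv2.imread("pics/top0.png")[:,:,::-1]
hsv=cv2.cvtColor(im.copy(),cv2.COLOR_RGB2HSV)
m=((hsv[...,0]>100)&(hsv[...,0]<125)&(hsv[...,1]>150)).astype(np.uint8)*255
m[:, :180]=0;m[:,310:]=0;m[:180]=0;m[280:]=0
pts=np.argwhere(m)[:,::-1].astype(np.float32)
P=cv2.approxPolyDP(cv2.convexHull(pts),3,True).reshape(-1,2);print(P)
W=np.array([onplane(c,*p,0.012)[:2] for p in cv2.convexHull(pts).reshape(-1,2)],np.float32)
r=cv2.minAreaRect(W);print("rect",r)
cor=np.array([[80,190],[588,97],[652,412],[132,514]])/6+180-0.4
F=np.array([[62,148],[62,-108],[-98,-108],[-98,148]])/1000
W=np.array([onplane(c,*p,0.012)[:2] for p in cor])
fm,wm=F.mean(0),W.mean(0)
H=(F-fm).T@(W-wm);a=np.arctan2(H[0,1]-H[1,0],H[0,0]+H[1,1])
Rm=np.array([[np.cos(a),-np.sin(a)],[np.sin(a),np.cos(a)]])
t=wm-Rm@fm
print("yaw",a,"t",t);print((F@Rm.T+t-W)*1000)
s=manip.sense();print(R.from_quat(s["tool_rot"]).as_matrix().round(4))
E
```

```text
[[287. 248.]
 [202. 264.]
 [193. 212.]
 [277. 196.]]
rect ((0.5192667245864868, 0.05355769395828247), (0.15611061453819275, 0.2521120309829712), 10.020992279052734)
yaw 0.1762417961316722 t [0.54098472 0.0360932 ]
[[ 0.78528348  2.53338715]
 [ 2.60378856 -1.7733817 ]
 [-1.98318331 -2.26045925]
 [-1.40588873  1.5004538 ]]
[[-9.471e-01 -3.000e-04  3.210e-01]
 [-3.210e-01  2.000e-03 -9.471e-01]
 [-4.000e-04 -1.000e+00 -2.000e-03]]
```

```bash
cat >> h.py <<'E'
def shift(p,yaw=None):
    """tool-unit shift from current (measured) pose to TCP world p; yaw = world angle of tool x mod pi"""
    s=manip.sense();M=R.from_quat(s["tool_rot"]).as_matrix()
    d=M.T@(np.asarray(p)-s["tcp_pos"])/0.03
    cy=np.arctan2(M[1,0],M[0,0]); tw=None
    if yaw is not None:
        e=(yaw-cy+np.pi/2)%np.pi-np.pi/2; tw=-np.degrees(e)/10
    print("t",round(s["t"],2),"tcp",s["tcp_pos"].round(4),"yaw",round(cy,4),"q",s["q"].round(3),"F",s["force"].round(1),"gap",round(s["finger_gap"],3))
    print(" shift",d.round(3),"twist",tw)
YAW,T0=0.1762,np.array([0.541,0.0361])
def fw(x,y,z):
    a=YAW;return np.array([T0[0]+np.cos(a)*x-np.sin(a)*y,T0[1]+np.sin(a)*x+np.cos(a)*y,z])
E
python3 - <<'E'
from h import *
c=manip.get_calibration("wrist");s=manip.sense()
M=R.from_quat(s["tool_rot"]).as_matrix();E=c["extrinsics"]
print(c["intrinsics"]);print("cam in tool",M.T@(E[:3,3]-s["tcp_pos"]));print(M.T@E[:3,:3])
shift([0.45,-0.3,0.2]);
k=fw(-.045,.115,.0);print(k)
shift([k[0],k[1],0.19],0.86)
E
```

```text
[[280.25505903   0.         251.40758974]
 [  0.         280.25505903 190.78612356]
 [  0.           0.           1.        ]]
cam in tool [-0.0667155  -0.18011247  0.0006817 ]
[[-4.67100840e-04 -9.64250755e-01 -2.64991062e-01]
 [-1.17761600e-04  2.64991142e-01 -9.64250839e-01]
 [ 9.99999884e-01 -4.19196606e-04 -2.37329296e-04]]
t 0.1 tcp [ 0.2005 -0.5912  0.1924] yaw -2.8148 q [-1.423  0.528  1.434 -0.     1.181 -0.178] F [ 0.1 -0.6 -1.3] gap 1.001
 shift [-10.991  -0.236  -6.524] twist None
[0.47653843 0.14143141 0.        ]
t 0.1 tcp [ 0.2005 -0.5912  0.1924] yaw -2.8148 q [-1.423  0.528  1.434 -0.     1.181 -0.178] F [ 0.1 -0.6 -1.3] gap 1.001
 shift [-16.552   0.126 -20.175] twist -3.0551601908958537
```

{"op": "apply_moves", "data": {"motion": [[85,-1.6,0,-0.95,0],[85,-3.2,0,-1.9,0],[85,-4.8,0,-2.8,0],[85,-6.4,0,-3.8,0],[85,-8.0,0,-4.8,-0.5],[85,-9.6,0,-6.0,-1],[85,-11.0,0,-7.4,-1.5],[85,-12.2,0,-9.0,-2],[85,-13.2,0,-10.6,-2.5],[85,-14,0,-12.2,-3],[85,-14.6,0,-13.8,-3],[85,-15.2,0,-15.4,-3]]}}

```text
t: 1.6
tcp_pos: [0.4839, -0.0062, 0.1931]
tool_rot: [-0.292, 0.644, -0.644, 0.292]
force: [1.6, 0.3, 0.2]
finger_gap: 0.996
```

Run:
```python
from h import *
k=fw(-.045,.115,.0)
shift([k[0],k[1],0.19],0.86)
```

```text
t 1.6 tcp [ 0.4839 -0.0062  0.1931] yaw -2.2912 q [-0.244  0.339  1.777  0.     1.025  0.476] F [1.6 0.3 0.2] gap 0.996
 shift [-3.535  0.103 -3.431] twist -0.05500816542298246
```

Run:
```python
from h import *
c=manip.get_calibration("wrist");im=manip.snapshot("wrist")
np.savez("w1.npz",im=im,**c)
cv2.imwrite("pics/w1.png",im[:,:,::-1])
for p in [(-.045,.115,.087),(62e-3,148e-3,.012),(62e-3,-108e-3,.012),(-98e-3,-108e-3,.012),(-98e-3,148e-3,.012)]: print(p,proj(c,fw(*p)))
```

```text
(-0.045, 0.115, 0.087) [142.32328113  70.28428125]
(0.062, 0.148, 0.012) [195.1795516  -21.08289065]
(0.062, -0.108, 0.012) [360.90004201 126.96714271]
(-0.098, -0.108, 0.012) [278.84587979 220.00835723]
(-0.098, 0.148, 0.012) [119.03162109  97.72588312]
```

View pics/w1.png

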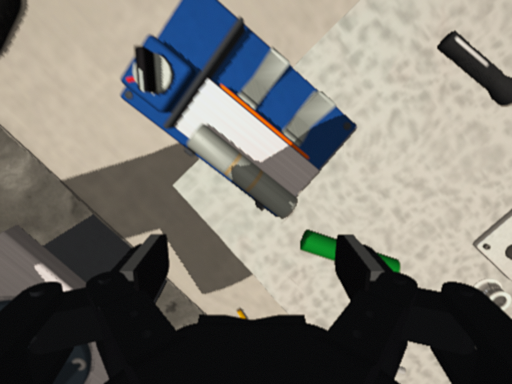

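Run:
```python
from h import *
d=np.load("w1.npz");im=d["im"];c=d
crop(im,100,0,380,220,2.8,"pics/w1c.png")
crop(im,110,30,190,120,6,"pics/w1k.png")
for p in [(355,126),(122,96)]:
    w=onplane(c,*p,0.012);print(w)
print(fw(.062,-.108,0),fw(-.098,.148,0))
```

```text
[ 0.61608853 -0.05350052  0.012     ]
[0.4228164  0.16357821 0.012     ]
[ 0.62097133 -0.05935986  0.        ] [0.41857447 0.16463011 0.        ]
```

View pics/w1c.png

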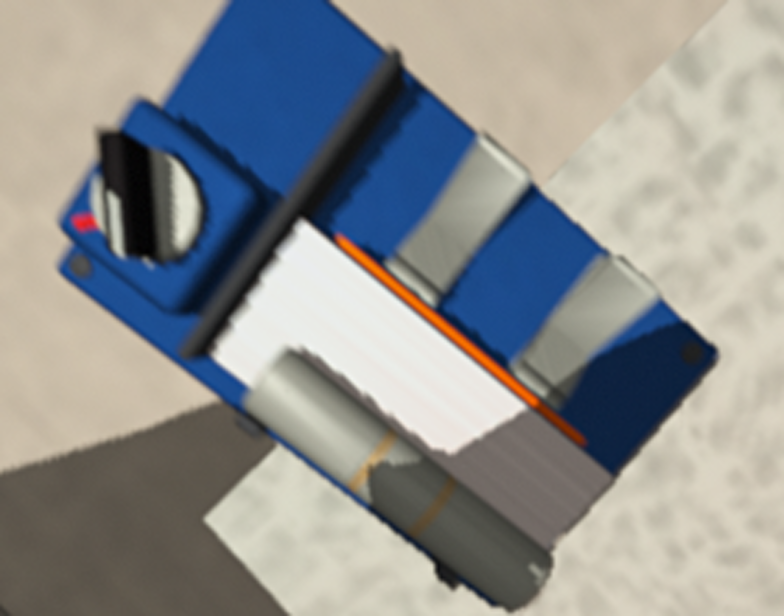

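View pics/w1k.png

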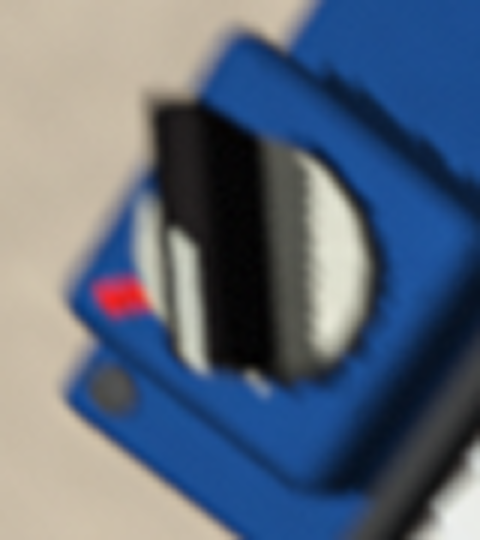

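Run:
```python
from h import *
d=np.load("w1.npz");c=d
a=onplane(c,140,47.2,.087);b=onplane(c,142.5,92.5,.087)
v=a-b;print((a+b)/2,fw(-.045,.115,.087),np.linalg.norm(v),np.arctan2(v[1],v[0]), "knob",0.7-(np.arctan2(v[1],v[0])-YAW))
k=fw(-.045,.115,.0)
shift([k[0],k[1],0.13],0.82)
```

```text
[0.4757815  0.14207699 0.087     ] [0.47653843 0.14143141 0.087     ] 0.0398220955456256 0.8061888059205551 knob 0.0700111940794449
t 1.65 tcp [ 4.824e-01 -3.000e-04  1.930e-01] yaw -2.2881 q [-0.236  0.338  1.78   0.005  1.027  0.479] F [-0.9  2.9  0.1] gap 0.996
 shift [-3.426  2.124 -3.243] twist 0.1920548593016824
```

{"op": "apply_moves", "data": {"motion": [[60,-1.2,0.4,-1.1,0.1],[60,-2.3,1.0,-2.2,0.2],[50,-3.4,1.6,-3.2,0.2],[45,-3.4,2.1,-3.2,0.2],[40,-3.4,2.1,-3.2,0.2],[40,-3.4,2.1,-3.2,0.2]]}}

```text
t: 2.4
tcp_pos: [0.4797, 0.1316, 0.1306]
tool_rot: [0.28, -0.649, 0.649, -0.28]
force: [0.1, -0.2, -0.4]
finger_gap: 0.469
```

Run:
```python
from h import *
shift([.4762,.1418,0.064],0.81)
c=manip.get_calibration("wrist");im=manip.snapshot("wrist")
np.savez("w2.npz",im=im,**c)
cv2.imwrite("pics/w2.png",im[:,:,::-1])
print(proj(c,fw(-.045,.115,.087)))
```

```text
t 2.4 tcp [0.4797 0.1316 0.1306] yaw -2.3268 q [ 0.043  0.451  1.813 -0.     0.877  0.799] F [ 0.1 -0.2 -0.4] gap 0.469
 shift [-0.167  2.22  -0.32 ] twist 0.02766246711867725
[239.81952205 190.73917296]
```

View pics/w2.png

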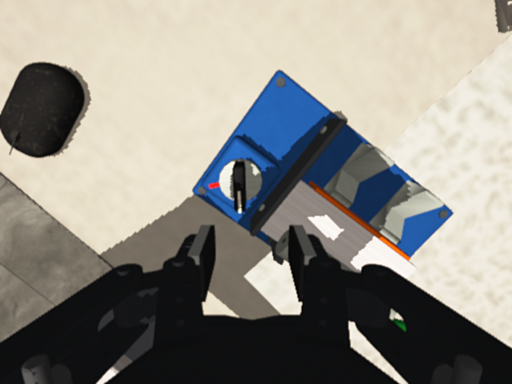

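Run:
```python
from h import *
d=np.load("w2.npz");c=d;im=d["im"]
crop(im,180,60,260,230,3.5,"pics/w2k.png") 
crop(im,210,150,275,225,8,"pics/w2k.png")
for p,f in [((279,70),(.062,.148)),((452.5,213),(.062,-.108)),((193,190),(-.098,.148))]: print(onplane(c,*p,.012),fw(*f,.012),proj(c,fw(*f,.012)))
```

```text
[0.57412177 0.19123799 0.012     ] [0.57609717 0.19267646 0.012     ] [279.52137649  67.37362732]
[ 0.61693852 -0.05495523  0.012     ] [ 0.62097133 -0.05935986  0.012     ] [457.69338503 213.36751421]
[0.42304898 0.16471455 0.012     ] [0.41857447 0.16463011 0.012     ] [190.26694748 192.72751823]
```

View pics/w2k.png

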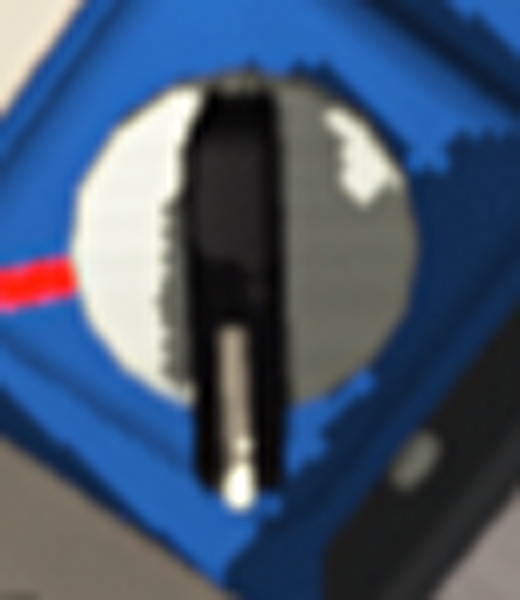

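Run:
```python
from h import *
shift([.4768,.1424,0.064],0.81)
```

```text
t 2.45 tcp [0.48   0.1315 0.1308] yaw -2.3271 q [ 0.042  0.451  1.813 -0.     0.877  0.799] F [-0.2 -0.3  1.1] gap 0.472
 shift [-0.191  2.228 -0.329] twist 0.02565745965610943
```

{"op": "apply_moves", "data": {"motion": [[40,-0.19,0.3,-0.33,0],[40,-0.19,0.8,-0.33,0],[40,-0.19,1.4,-0.33,0],[40,-0.19,1.9,-0.33,0],[40,-0.19,2.2,-0.33,0],[40,-0.19,2.2,-0.33,0],[8,-0.19,2.2,-0.33,0],[5,-0.19,2.2,-0.33,0],[5,-0.19,2.2,-0.33,0],[5,-0.19,2.2,-0.33,0]], "squeeze": 20}}

```text
t: 3.7
tcp_pos: [0.4762, 0.143, 0.0645]
tool_rot: [0.28, -0.649, 0.649, -0.281]
force: [-0.8, 0.4, -0.4]
finger_gap: 0.058
```

Run:
```python
from h import *
shift([.4768,.1424,0.064],-0.524)
```

```text
t 3.7 tcp [0.4762 0.143  0.0645] yaw -2.3261 q [ 0.067  0.566  1.865 -0.     0.71   0.822] F [-0.8  0.4 -0.4] gap 0.058
 shift [0.001 0.018 0.027] twist 7.674667982584038
```

Run:
```python
from h import *
c=manip.get_calibration("wrist");im=manip.snapshot("wrist")
np.savez("w3.npz",im=im,**c)
cv2.imwrite("pics/w3.png",im[:,:,::-1])
print(manip.sense()["force"],proj(c,fw(-.045,.115,.087)))
c=manip.get_calibration("side");im=manip.snapshot("side")
u=proj(c,fw(-.045,.115,.08)).astype(int);print(u)
crop(im,u[0]-50,u[1]-50,u[0]+50,u[1]+40,6,"pics/s3.png")
```

```text
[ 0.27980726 -0.47096446 -1.10250109] [252.72403459 228.93542167]
[291 223]
```

View pics/w3.png

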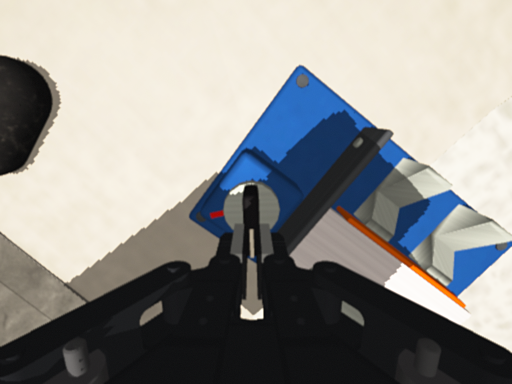

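View pics/s3.png

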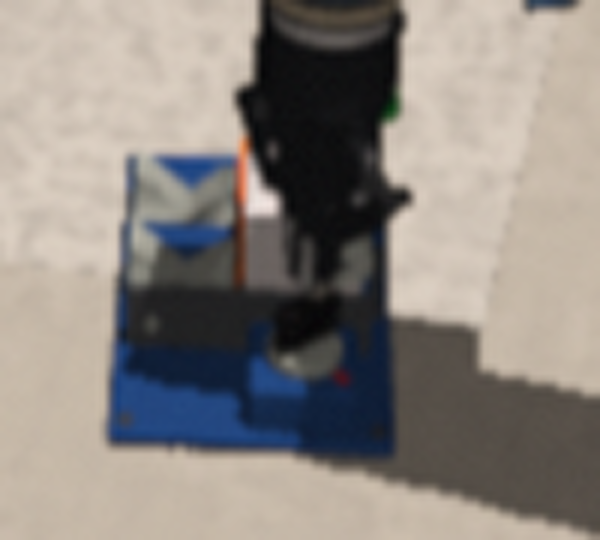

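Run:
```python
from h import *
d=np.load("w3.npz");c=d
crop(d["im"],200,160,310,330,4,"pics/w3c.png")
k=np.array([.4768,.1424,.087]);u=np.array([np.cos(.81),np.sin(.81),0])*.02
for z in (.087,.056):
  k[2]=z;print(proj(c,k+u),proj(c,k-u))
s=manip.sense();print(proj(c,s["tcp_pos"]),proj(c,s["tcp_pos"]+[0,0,.0187]))
```

```text
[252.1633278  195.87201052] [251.73815731 257.36656345]
[252.03618704 183.25324217] [251.67964522 236.42406579]
[250.56214871 214.7528199 ] [250.48152359 225.24433195]
```

View pics/w3c.png

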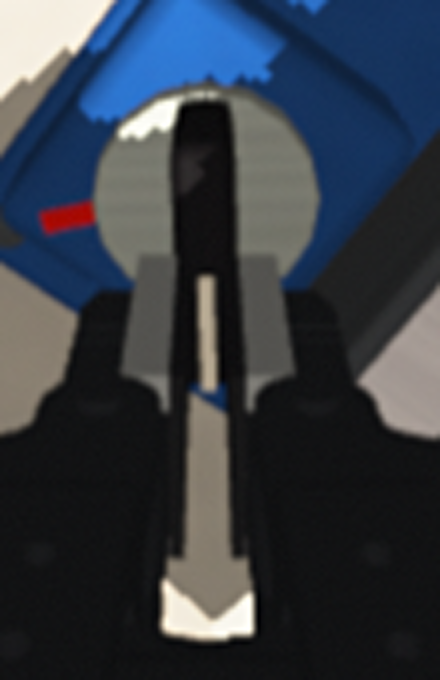

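{"op": "apply_moves", "data": {"motion": [[0,0,0,0,0],[0,0,0,0,0],[0,0,0,0,0.6],[0,0,0,0,1.3],[0,0,0,0,2.0],[0,0,0,0,2.7],[0,0,0,0,3.4],[0,0,0,0,3.8],[0,0,0,0,3.8]], "squeeze": 25}}

```text
t: 4.92
tcp_pos: [0.476, 0.143, 0.0643]
tool_rot: [-0.054, 0.705, -0.705, 0.054]
force: [0.3, -0.4, -0.1]
finger_gap: 0.001
```

Run:
```python
from h import *
shift([.4768,.1424,0.064],-0.524)
print(manip.sense()["ft_torque"])
c=manip.get_calibration("wrist");im=manip.snapshot("wrist")
np.savez("w4.npz",im=im,**c)
crop(im,200,160,330,330,4,"pics/w4c.png")
```

```text
t 4.92 tcp [0.476  0.143  0.0643] yaw -2.9885 q [0.067 0.567 1.865 0.    0.71  1.484] F [ 0.3 -0.4 -0.1] gap 0.001
 shift [-0.022  0.01   0.023] twist 3.879351154784744
[-0.04773077 -0.01053159 -0.00874047]
```

View pics/w4c.png

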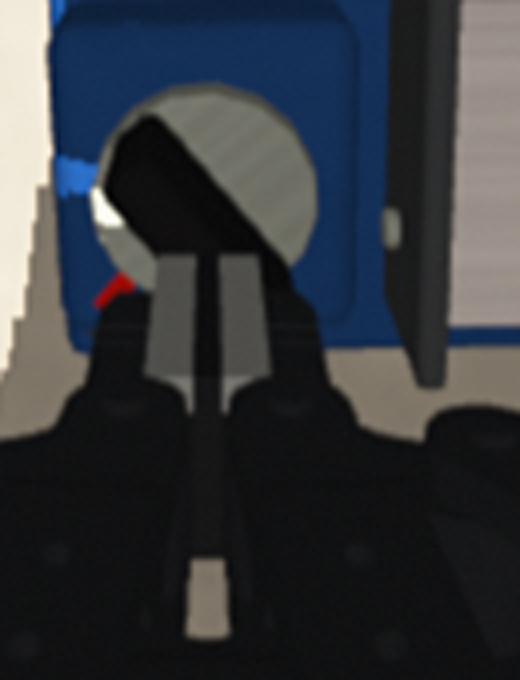

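Run:
```python
from h import *
s=manip.sense()
c=manip.get_calibration("side");im=manip.snapshot("side")
for z in (.0,.02,.04,.06,.1):
    print(z,proj(c,s["tcp_pos"]+[0,0,z]), (proj(c,s["tcp_pos"]+[0,0,z])-[250,170])*8)
print((proj(c,fw(-.045,.115,.087))-[250,170])*8,(proj(c,fw(-.045,.115,.056))-[250,170])*8)
crop(im,250,170,340,245,8,"pics/s4.png")
```

```text
0.0 [291.51280325 227.61811187] [332.102426 460.944895]
0.02 [291.87529293 223.00043127] [335.00234342 424.00345017]
0.04 [292.24380457 218.30603814] [337.95043654 386.4483051 ]
0.06 [292.61848949 213.53300485] [340.94791593 348.26403877]
0.1 [293.38701024 203.74297888] [347.09608192 269.94383104]
[334.81313198 416.35849147] [330.3396624 473.4718964]
```

View pics/s4.png

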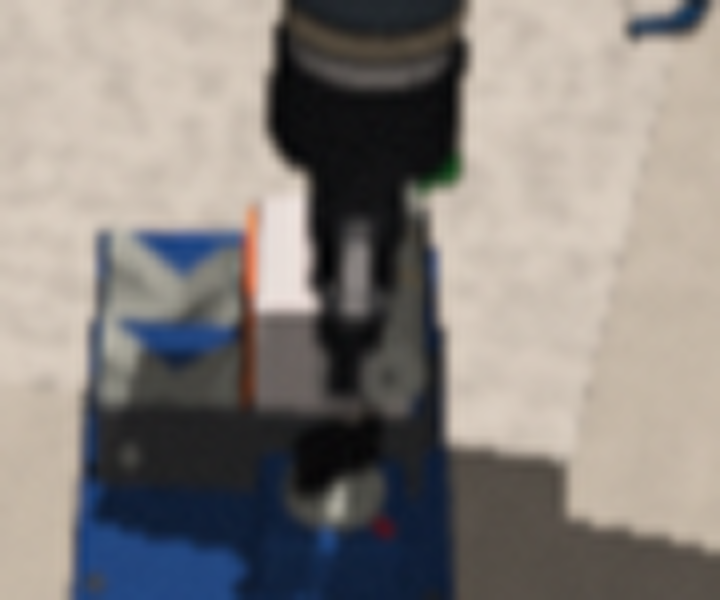

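Run:
```python
from h import *
s=manip.sense();M=R.from_quat(s["tool_rot"]).as_matrix();c=manip.get_calibration("wrist")
for x in (-.011,0,.011):
  print(x,[(h,(proj(c,s["tcp_pos"]+M@[x,-h,0]).round(1)[1]-160)*4) for h in (0,.01,.02,.03,.035,.04,.05,.06,.08,.1)])
for x in (-.011,):
  print(x,[(h,((proj(c,s["tcp_pos"]+M@[x,-h,.01])-proj(c,s["tcp_pos"]+M@[x,-h,-.01]))*4)[0].round(1)) for h in (0,.01,.02,.03,.035,.04,.05,.06,.08,.1)])
```

```text
-0.011 [(0, np.float64(159.60000000000002)), (0.01, np.float64(178.0)), (0.02, np.float64(198.79999999999995)), (0.03, np.float64(222.0)), (0.035, np.float64(234.39999999999998)), (0.04, np.float64(248.0)), (0.05, np.float64(278.0)), (0.06, np.float64(312.0)), (0.08, np.float64(398.0)), (0.1, np.float64(520.0))]
0 [(0, np.float64(221.20000000000005)), (0.01, np.float64(242.39999999999998)), (0.02, np.float64(266.4)), (0.03, np.float64(293.20000000000005)), (0.035, np.float64(308.0)), (0.04, np.float64(323.6)), (0.05, np.float64(357.6)), (0.06, np.float64(396.79999999999995)), (0.08, np.float64(495.20000000000005)), (0.1, np.float64(633.2))]
0.011 [(0, np.float64(280.79999999999995)), (0.01, np.float64(305.20000000000005)), (0.02, np.float64(332.0)), (0.03, np.float64(362.4)), (0.035, np.float64(378.79999999999995)), (0.04, np.float64(396.0)), (0.05, np.float64(434.4000000000001)), (0.06, np.float64(478.4000000000001)), (0.08, np.float64(587.2)), (0.1, np.float64(739.5999999999999))]
-0.011 [(0, np.float64(119.0)), (0.01, np.float64(125.4)), (0.02, np.float64(132.5)), (0.03, np.float64(140.5)), (0.035, np.float64(144.9)), (0.04, np.float64(149.6)), (0.05, np.float64(159.9)), (0.06, np.float64(171.7)), (0.08, np.float64(201.4)), (0.1, np.float64(243.6))]
```

{"op": "apply_moves", "data": {"motion": [[35,0,0,0,-0.8],[35,0,0,0,-1.7],[35,0,0,0,-2.6],[35,0,0,0,-3.5],[35,0,0,0,-3.8],[35,0,0.3,0,-3.8],[35,0,0.6,0,-3.8],[35,0,0.85,0,-3.8],[35,0,0.85,0,-3.8]]}}

```text
t: 6.15
tcp_pos: [0.4753, 0.1429, 0.0379]
tool_rot: [-0.281, 0.649, -0.649, 0.28]
force: [0.3, -0.2, -0.2]
finger_gap: 0.407
```

Run:
```python
from h import *
s=manip.sense();print(s["force"],s["tcp_pos"],s["finger_gap"])
c=manip.get_calibration("side");im=manip.snapshot("side")
for z in (.0,.02,.04,.06,.1):
    print(z, (proj(c,s["tcp_pos"]+[0,0,z])-[250,170])*8)
crop(im,250,170,340,245,8,"pics/s5.png")
im=manip.snapshot("wrist");crop(im,180,150,330,330,4,"pics/w5c.png")
```

```text
[ 0.26458905 -0.19829563 -0.15463728] [0.47533836 0.14289515 0.03788289] 0.40727779515605544
0.0 [330.03296948 508.98061442]
0.02 [332.88497792 472.82610498]
0.04 [335.78385481 436.07745096]
0.06 [338.73076502 398.71988523]
0.1 [344.77354125 322.11646201]
```

View pics/s5.png

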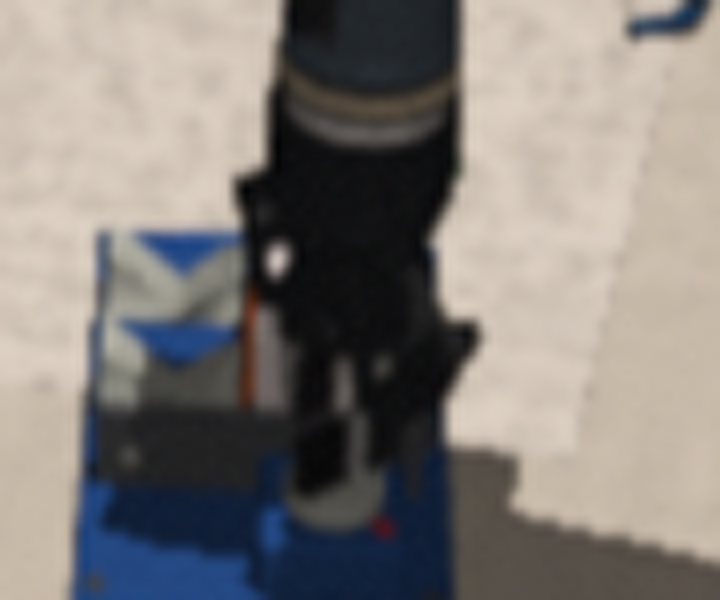

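View pics/w5c.png

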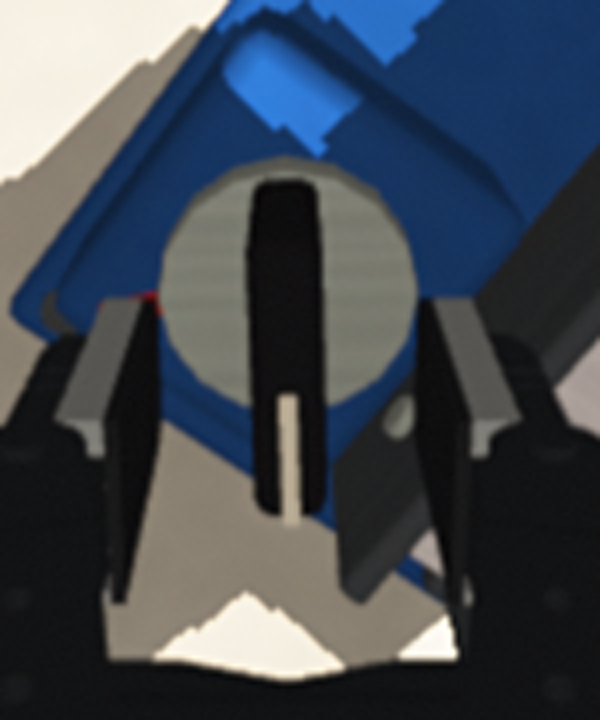

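{"op": "apply_moves", "data": {"motion": [[5,0,0,0,0],[0,0,0,0,0],[0,0,0,0,0],[0,0,0,0,0]], "squeeze": 20}}

```text
t: 6.75
tcp_pos: [0.4761, 0.1432, 0.0391]
tool_rot: [-0.28, 0.649, -0.649, 0.281]
force: [-1.0, 1.1, 2.9]
finger_gap: 0.11
```

{"op": "apply_moves", "data": {"motion": [[0,0,0,0,0.5],[0,0,0,0,1.2],[0,0,0,0,1.9],[0,0,0,0,2.6],[0,0,0,0,3.3],[0,0,0,0,4.0],[0,0,0,0,4.0]], "squeeze": 25}}

```text
t: 7.62
tcp_pos: [0.4759, 0.1434, 0.0391]
tool_rot: [-0.042, 0.706, -0.706, 0.042]
force: [-0.9, 2.9, 6.4]
finger_gap: 0.107
```

Run:
```python
from h import *
shift([.4758,.1430,0.038],-0.524)
im=manip.snapshot("wrist");crop(im,180,150,330,330,4,"pics/w6c.png")
```

```text
t 7.62 tcp [0.4759 0.1434 0.0391] yaw -3.0234 q [6.700e-02 6.140e-01 1.879e+00 1.000e-03 6.490e-01 1.519e+00] F [-0.9  2.9  6.4] gap 0.107
 shift [0.006 0.037 0.013] twist 3.6796277536835404
```

View pics/w6c.png

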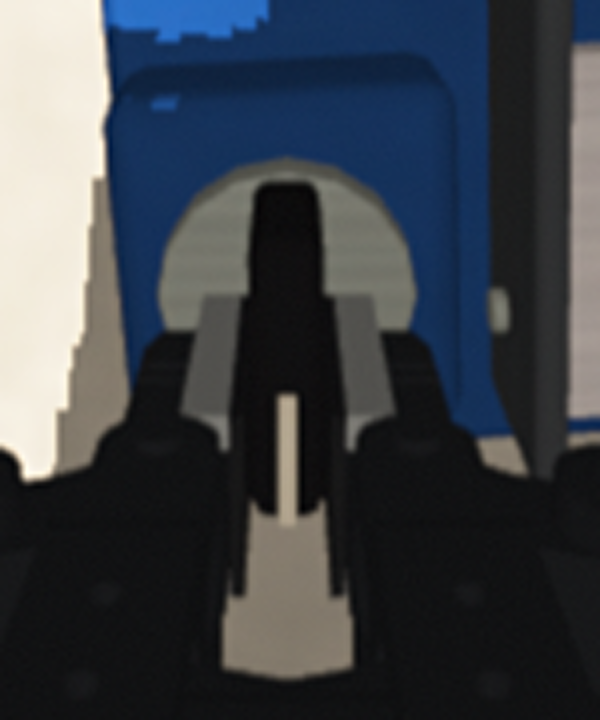

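Knob is now turning with the gripper (bar centred between the pads). Continue to the mark.

{"op": "apply_moves", "data": {"motion": [[0,0,0,0,0.6],[0,0,0,0,1.3],[0,0,0,0,2.0],[0,0,0,0,2.7],[0,0,0,0,3.3],[0,0,0,0,3.7],[0,0,0,0,3.7],[0,0,0,0,3.7]]}}

```text
t: 8.68
tcp_pos: [0.476, 0.1436, 0.0391]
tool_rot: [0.184, 0.683, -0.682, -0.184]
force: [-1.9, 4.9, 4.6]
finger_gap: 0.109
```

Run:
```python
from h import *
shift([.4758,.1430,0.038],-0.524)
c=manip.get_calibration("wrist");im=manip.snapshot("wrist");np.savez("w7.npz",im=im,**c)
cv2.imwrite("pics/w7.png",im[:,:,::-1])
```

```text
t 8.68 tcp [0.476  0.1436 0.0391] yaw 2.6143 q [6.700e-02 6.140e-01 1.879e+00 2.000e-03 6.490e-01 2.164e+00] F [-1.9  4.9  4.6] gap 0.109
 shift [-0.006  0.037  0.022] twist -0.018851174271399845
```

View pics/w7.png

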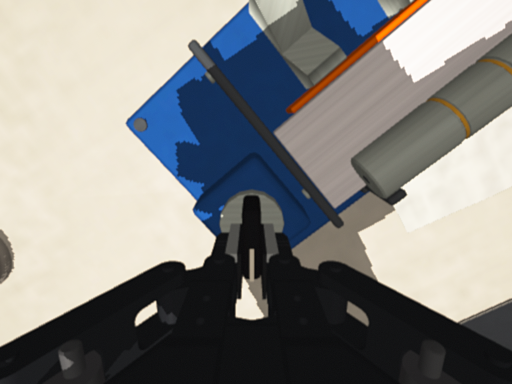

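{"op": "apply_moves", "data": {"motion": [[25,0,0,0,0],[35,0,0,0,0],[35,0,0,0,0],[35,0,-0.5,0,0],[35,0,-1.2,0,0],[35,0,-2.2,0,0],[35,0,-3.2,0,0],[35,0.5,-4,0,0],[35,0.5,-4,0,0]]}}

```text
t: 9.85
tcp_pos: [0.4637, 0.1509, 0.1612]
tool_rot: [0.186, 0.683, -0.682, -0.183]
force: [-0.3, -0.1, -0.4]
finger_gap: 0.412
```

Run:
```python
from h import *
shift(fw(-.125,-.015,.15),YAW)
c=manip.get_calibration("wrist");im=manip.snapshot("wrist");np.savez("w8.npz",im=im,**c)
cv2.imwrite("pics/w8.png",im[:,:,::-1])
```

```text
t 9.85 tcp [0.4637 0.1509 0.1612] yaw 2.6143 q [ 0.085  0.389  1.809 -0.     0.939  2.183] F [-0.3 -0.1 -0.4] gap 0.412
 shift [-1.297  0.364  5.088] twist -4.030910125089492
```

View pics/w8.png

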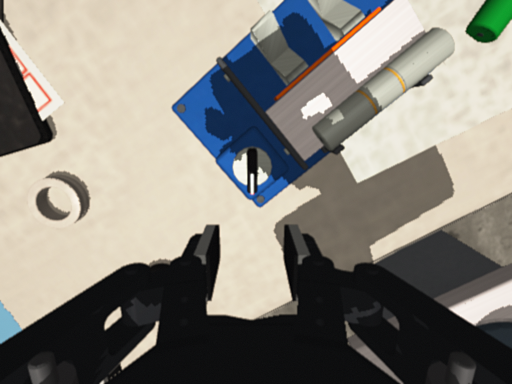

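Run:
```python
from h import *
d=np.load("w8.npz");c=d;im=d["im"]
crop(im,150,10,480,220,2.4,"pics/w8c.png")
def tofix(w):
    v=w[:2]-T0;a=YAW;return np.round([1000*(np.cos(a)*v[0]+np.sin(a)*v[1]),1000*(-np.sin(a)*v[0]+np.cos(a)*v[1])],1)
for p,z in [((174,107),.012),((260,206),.012),((325,138),.052),((440,43),.052),((253,172),.087)]: print(p,tofix(onplane(c,*p,z)))
for p in [(-69,-90,52),(-69,50,52),(-85,-90,52),(-85,50,52),(-53,50,52),(-53,-90,52),(-12,69,40),(-12,-99,40),(-80,69,35)]: 
    q=proj(c,fw(*(np.array(p)/1000))); print(p,q.round(1),((q-[150,10])*2.4).round())
```

```text
(174, 107) [ 57.7 144.2]
(260, 206) [-95.1 145.3]
(325, 138) [-71.1  40.6]
(440, 43) [-69.9 -93.4]
(253, 172) [-45.3 114.9]
(-69, -90, 52) [436.3  44.8] [687.  83.]
(-69, 50, 52) [316.4 142.4] [399. 318.]
(-85, -90, 52) [445.   58.9] [708. 117.]
(-85, 50, 52) [325.7 154.3] [422. 346.]
(-53, 50, 52) [306.9 130.2] [376. 288.]
(-53, -90, 52) [427.4  30.2] [666.  49.]
(-12, 69, 40) [266.  110.8] [278. 242.]
(-12, -99, 40) [405.  -10.3] [612. -49.]
(-80, 69, 35) [305.1 159.9] [372. 360.]
```

View pics/w8c.png

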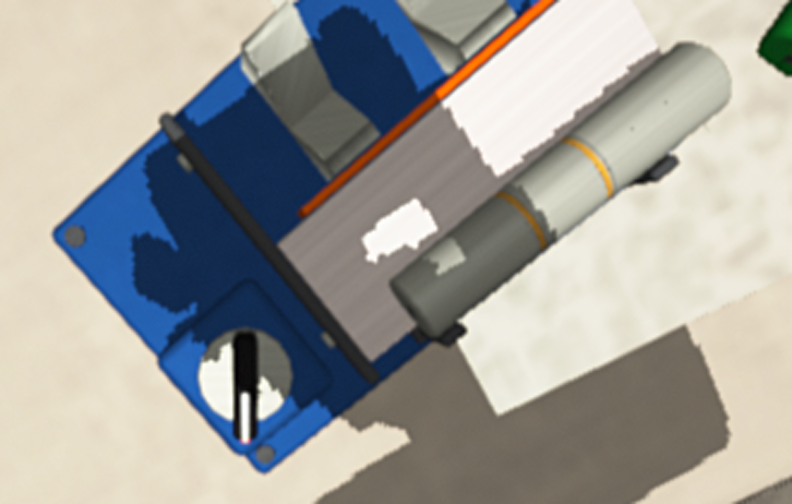

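Run:
```python
from h import *
shift(fw(-.118,-.018,.10),YAW)
```

```text
t 9.9 tcp [0.4635 0.1506 0.16  ] yaw 2.614 q [ 0.085  0.392  1.809 -0.     0.938  2.183] F [ 1.  -0.8  0.6] gap 0.414
 shift [-1.539  1.997  5.003] twist -4.032611707241823
```

{"op": "apply_moves", "data": {"motion": [[35,-0.2,0.2,0.8,-0.8],[35,-0.5,0.4,2.0,-1.6],[35,-0.9,0.8,3.2,-2.4],[35,-1.3,1.2,4.3,-3.2],[35,-1.54,1.6,5.0,-4.03],[35,-1.54,1.9,5.0,-4.03],[35,-1.54,1.9,5.0,-4.03]]}}

```text
t: 10.78
tcp_pos: [0.4267, -0.002, 0.1008]
tool_rot: [-0.062, 0.705, -0.704, 0.06]
force: [0.2, 0.3, 0.4]
finger_gap: 0.407
```

Run:
```python
from h import *
shift(fw(-.118,-.018,.002),YAW)
c=manip.get_calibration("wrist");im=manip.snapshot("wrist");np.savez("w9.npz",im=im,**c)
cv2.imwrite("pics/w9.png",im[:,:,::-1])
for p in [(-85,36,59),(-85,-66,59),(-12,69,40),(-12,-99,40)]: print(p,proj(c,fw(*(np.array(p)/1000))))
```

```text
t 10.78 tcp [ 0.4267 -0.002   0.1008] yaw -2.9686 q [-0.268  0.433  2.005  0.     0.706  1.13 ] F [0.2 0.3 0.4] gap 0.407
 shift [-0.047  3.294  0.023] twist -0.018402220514848855
(-85, 36, 59) [183.10103595 156.44847208]
(-85, -66, 59) [311.54326906 156.1089708 ]
(-12, 69, 40) [140.7663789   60.94927184]
(-12, -99, 40) [353.46132163  60.25285816]
```

View pics/w9.png

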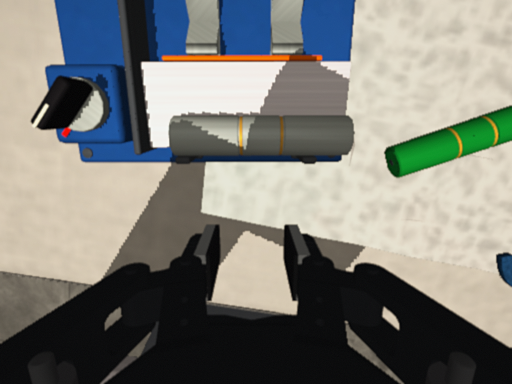

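{"op": "apply_moves", "data": {"motion": [[35,0,0.5,0,0],[35,0,1.2,0,0],[35,0,1.9,0,0],[35,0,2.6,0,0],[35,0,3.1,0,0],[35,0,3.3,0,0],[35,0,3.3,0,0]]}}

```text
t: 11.7
tcp_pos: [0.4276, -0.0018, 0.0028]
tool_rot: [-0.062, 0.704, -0.704, 0.062]
force: [0.7, 1.1, 0.3]
finger_gap: 0.41
```

Run:
```python
from h import *
shift(fw(-.096,-.018,.002),YAW)
c=manip.get_calibration("wrist");im=manip.snapshot("wrist");np.savez("w10.npz",im=im,**c)
cv2.imwrite("pics/w10.png",im[:,:,::-1])
for p in [(-85,42,59),(-85,-72,59)]: print(p,proj(c,fw(*(np.array(p)/1000))))
im=manip.snapshot("side");crop(im,250,150,350,245,8,"pics/s10.png")
```

```text
t 11.7 tcp [ 0.4276 -0.0018  0.0028] yaw -2.9659 q [-0.267  0.652  2.068  0.     0.422  1.128] F [0.7 1.1 0.3] gap 0.41
 shift [-0.743  0.027  0.018] twist -0.0031403111961655615
(-85, 42, 59) [119.89645985 189.67393461]
(-85, -72, 59) [368.76271963 189.63157896]
```

View pics/w10.png

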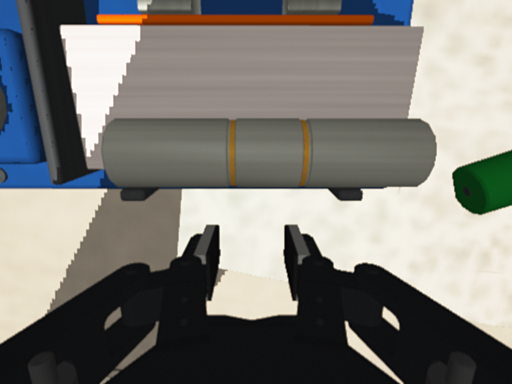

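View pics/s10.png

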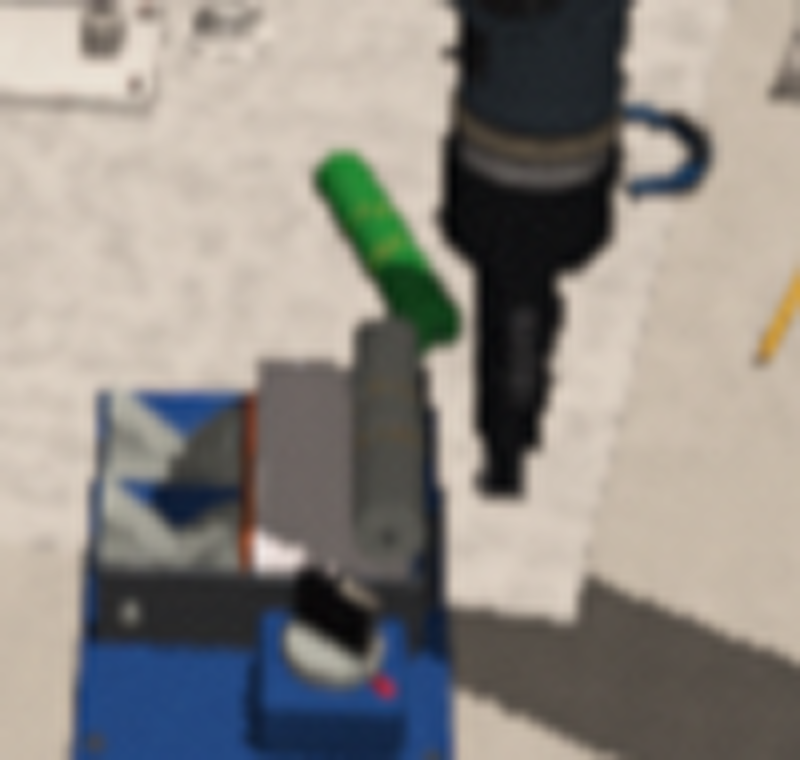

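Run:
```python
from h import *
c=manip.get_calibration("side")
for z in (.0,.02,.03,.04,.05,.06): print(z,[((proj(c,fw(x,y,z))-[250,150])*8).round() for x,y in ((-.118,.014),(-.118,-.001),(-.107,.014),(-.129,.014))])
```

```text
0.0 [array([487., 584.]), array([486., 562.]), array([462., 583.]), array([512., 585.])]
0.02 [array([491., 549.]), array([489., 527.]), array([466., 548.]), array([516., 550.])]
0.03 [array([493., 532.]), array([491., 510.]), array([468., 531.]), array([518., 533.])]
0.04 [array([495., 514.]), array([493., 492.]), array([469., 513.]), array([520., 515.])]
0.05 [array([497., 497.]), array([495., 475.]), array([471., 495.]), array([522., 498.])]
0.06 [array([499., 479.]), array([497., 457.]), array([473., 478.]), array([524., 480.])]
```

{"op": "apply_moves", "data": {"motion": [[35,-0.3,0.15,0,0],[35,-0.5,0.15,0,0],[35,-0.65,0.15,0,0],[35,-0.75,0.15,0,0],[35,-0.85,0.14,0,0],[35,-0.97,0.13,0,0],[35,-1.09,0.12,0,0],[35,-1.21,0.11,0,0],[35,-1.33,0.1,0,0],[35,-1.45,0.09,0,0],[35,-1.5,0.09,0,0]]}}

```text
t: 13.18
tcp_pos: [0.4725, 0.0055, 0.0002]
tool_rot: [0.061, -0.704, 0.705, -0.062]
force: [-1.8, -0.3, 0.4]
finger_gap: 0.411
```

Run:
```python
from h import *
shift(fw(-.096,-.018,.002),YAW)
c=manip.get_calibration("wrist");im=manip.snapshot("wrist");np.savez("w11.npz",im=im,**c)
cv2.imwrite("pics/w11.png",im[:,:,::-1])
im=manip.snapshot("side");crop(im,250,150,350,245,8,"pics/s11.png")
```

```text
t 13.18 tcp [4.725e-01 5.500e-03 2.000e-04] yaw -2.9666 q [-0.226  0.677  1.957  0.     0.507  1.17 ] F [-1.8 -0.3  0.4] gap 0.411
 shift [ 0.771 -0.062 -0.004] twist -0.006922681596432033
```

View pics/w11.png

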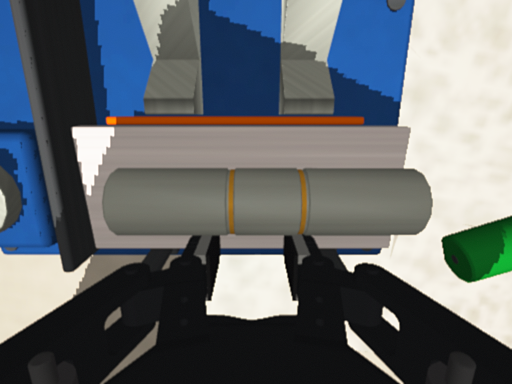

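View pics/s11.png

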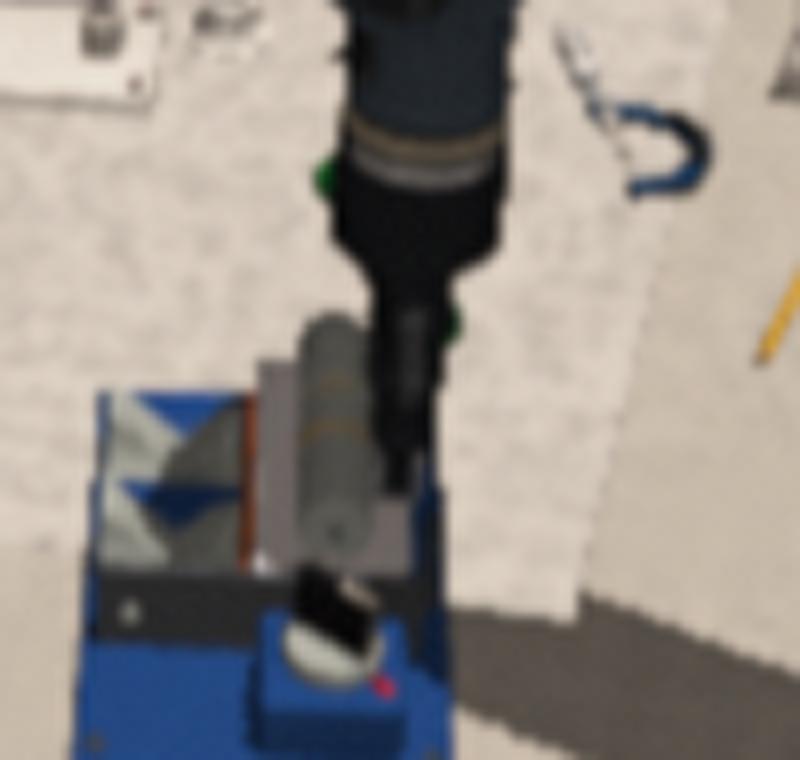

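{"op": "apply_moves", "data": {"motion": [[35,-0.12,-0.01,0,0],[35,-0.25,-0.02,0,0],[35,-0.38,-0.03,0,0],[35,-0.51,-0.04,0,0],[35,-0.64,-0.05,0,0],[35,-0.77,-0.06,0,0],[35,-0.9,-0.07,0,0],[35,-1.0,-0.08,0,0],[35,-1.1,-0.09,0,0],[35,-1.2,-0.1,0,0],[35,-1.3,-0.1,0,0]]}}

```text
t: 14.65
tcp_pos: [0.5114, 0.0122, 0.0032]
tool_rot: [0.061, -0.704, 0.705, -0.062]
force: [0.3, 0.8, -0.3]
finger_gap: 0.412
```

Run:
```python
from h import *
shift(fw(-.022,-.018,.004),YAW)
im=manip.snapshot("wrist")
cv2.imwrite("pics/w12.png",im[:,:,::-1])
```

```text
t 14.65 tcp [0.5114 0.0122 0.0032] yaw -2.9668 q [-0.195  0.692  1.859  0.     0.588  1.201] F [ 0.3  0.8 -0.3] gap 0.412
 shift [-0.377 -0.025 -0.012] twist -0.007843791310396564
```

View pics/w12.png

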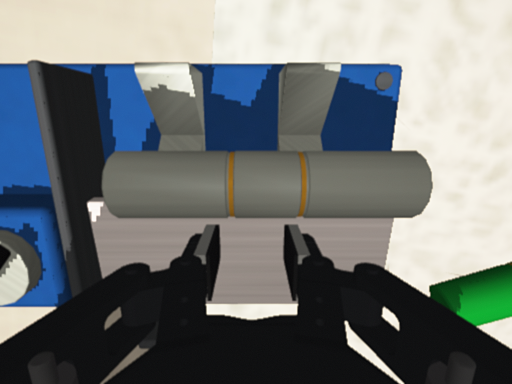

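{"op": "apply_moves", "data": {"motion": [[35,-0.1,-0.02,0,0],[35,-0.2,-0.03,0,0],[35,-0.3,-0.05,0,0],[35,-0.4,-0.05,0,0],[35,-0.5,-0.05,0,0],[35,-0.55,-0.05,0,0]]}}

```text
t: 15.45
tcp_pos: [0.5266, 0.0152, 0.0046]
tool_rot: [0.062, -0.704, 0.704, -0.062]
force: [-1.4, -0.7, -0.1]
finger_gap: 0.403
```

Run:
```python
from h import *
shift(fw(-.022,-.018,.004),YAW)
im=manip.snapshot("wrist")
cv2.imwrite("pics/w13.png",im[:,:,::-1])
im=manip.snapshot("side");crop(im,250,150,350,245,8,"pics/s13.png")
```

```text
t 15.45 tcp [0.5266 0.0152 0.0046] yaw -2.9666 q [-0.183  0.7    1.818 -0.     0.623  1.212] F [-1.4 -0.7 -0.1] gap 0.403
 shift [ 0.138  0.02  -0.002] twist -0.007012575089919676
```

View pics/w13.png

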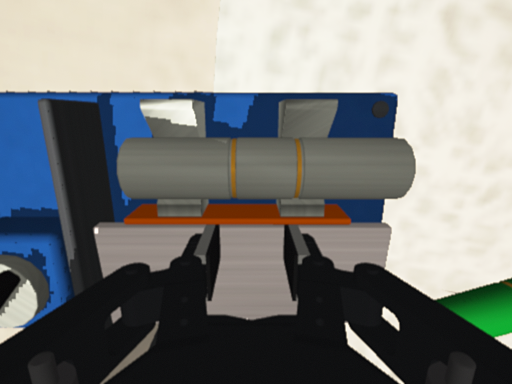

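View pics/s13.png

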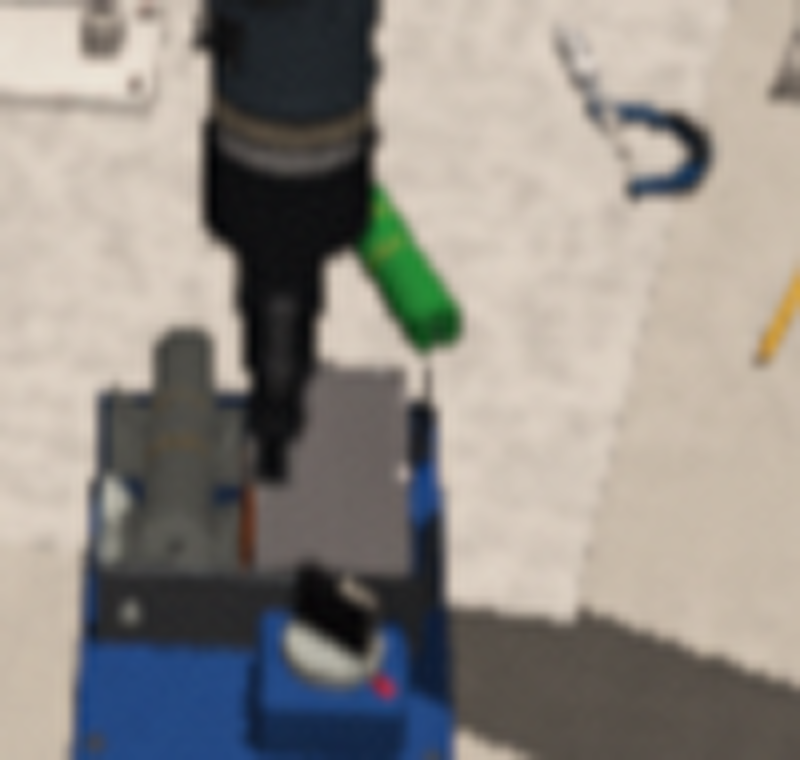

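Run:
```python
from h import *
c=manip.get_calibration("top")
def tofix(w):
    v=w[:2]-T0;a=YAW;return np.round([1000*(np.cos(a)*v[0]+np.sin(a)*v[1]),1000*(-np.sin(a)*v[0]+np.cos(a)*v[1])],1)
for p in [(304,244),(348,222)]: print("green",tofix(onplane(c,*p,.016)))
shift(fw(.022,-.130,-.008),YAW)
```

```text
green [ -92.2 -152.5]
green [ -54.  -290.3]
t 15.55 tcp [0.5266 0.0152 0.0046] yaw -2.9666 q [-0.183  0.7    1.818  0.     0.623  1.212] F [-0.7  0.3  0.2] gap 0.41
 shift [-1.334  0.421  3.73 ] twist -0.006672735806476501
```

{"op": "apply_moves", "data": {"motion": [[20,0,-0.6,0,0],[5,0,-1.4,0,0],[0,-0.1,-2.0,0.5,0],[0,-0.5,-2.2,1.5,0],[0,-0.9,-2.2,2.5,0],[0,-1.2,-2.2,3.3,0],[0,-1.33,-2.0,3.7,0],[0,-1.33,-1.3,3.7,0],[0,-1.33,-0.6,3.7,0],[0,-1.33,0,3.7,0],[0,-1.33,0,3.7,0]]}}

```text
t: 16.92
tcp_pos: [0.5832, -0.0863, 0.0029]
tool_rot: [-0.063, 0.705, -0.704, 0.06]
force: [-0.3, -0.4, -0.3]
finger_gap: 0.002
```

Run:
```python
from h import *
shift(fw(.022,-.130,-.008),YAW)
im=manip.snapshot("wrist")
cv2.imwrite("pics/w14.png",im[:,:,::-1])
im=manip.snapshot("side");crop(im,250,150,350,245,8,"pics/s14.png")
```

```text
t 16.93 tcp [ 0.5832 -0.0863  0.0029] yaw -2.9663 q [-0.336  0.751  1.652  0.     0.743  1.059] F [-0.3 -0.4 -0.3] gap 0.002
 shift [-0.066  0.361  0.07 ] twist -0.005223014364317262
```

View pics/w14.png

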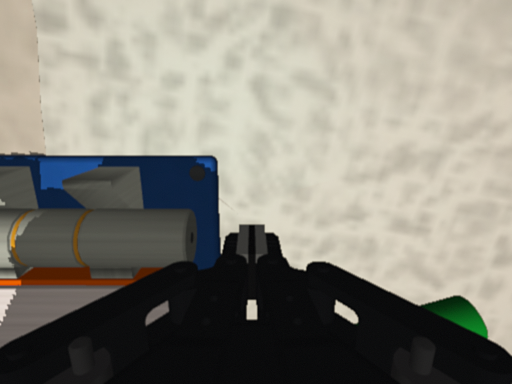

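View pics/s14.png

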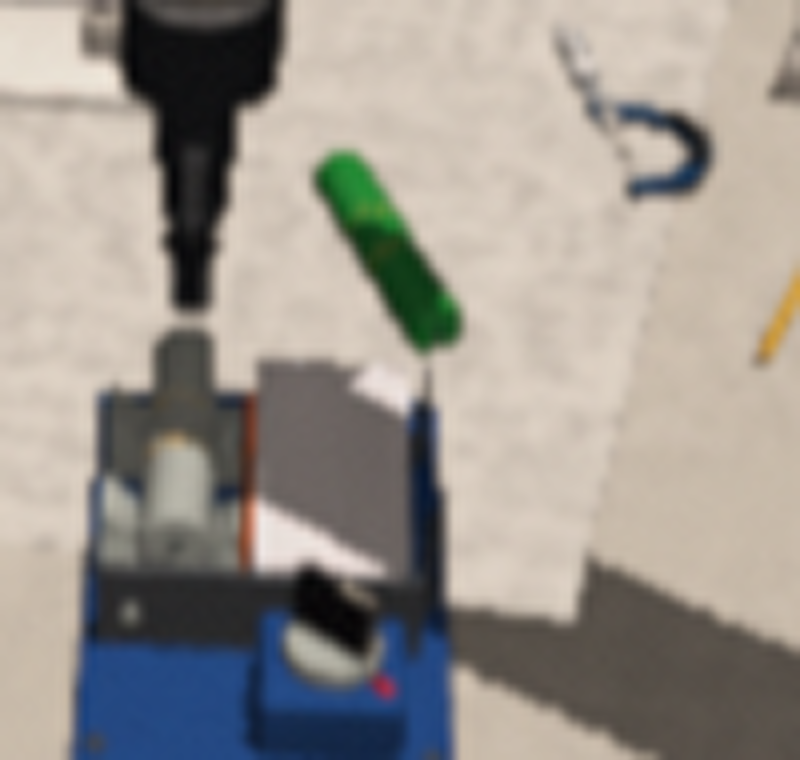

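{"op": "apply_moves", "data": {"motion": [[0,-0.06,0.15,0,0],[0,-0.06,0.3,0,0],[0,-0.06,0.3,-0.2,0],[0,-0.06,0.3,-0.4,0],[0,-0.06,0.3,-0.55,0],[0,-0.06,0.3,-0.7,0],[0,-0.06,0.3,-0.8,0],[0,-0.06,0.3,-0.9,0],[0,-0.06,0.3,-1.0,0],[0,-0.06,0.3,-1.0,0]]}}

```text
t: 18.27
tcp_pos: [0.5817, -0.0573, -0.0042]
tool_rot: [0.062, -0.704, 0.704, -0.062]
force: [-0.1, -3.3, 0.6]
finger_gap: -0.002
```

Run:
```python
from h import *
shift(fw(.022,-.08,-.008),YAW)
im=manip.snapshot("wrist")
cv2.imwrite("pics/w15.png",im[:,:,::-1])
im=manip.snapshot("side");crop(im,250,150,350,245,8,"pics/s15.png")
```

```text
t 18.27 tcp [ 0.5817 -0.0573 -0.0042] yaw -2.9667 q [-0.289  0.757  1.672  0.     0.712  1.107] F [-0.1 -3.3  0.6] gap -0.002
 shift [ 0.059  0.125 -0.635] twist -0.0074876805527113776
```

View pics/w15.png

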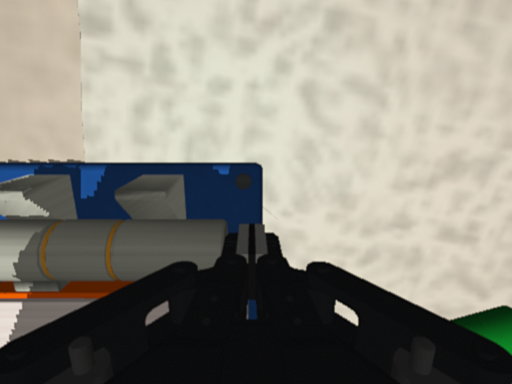

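View pics/s15.png

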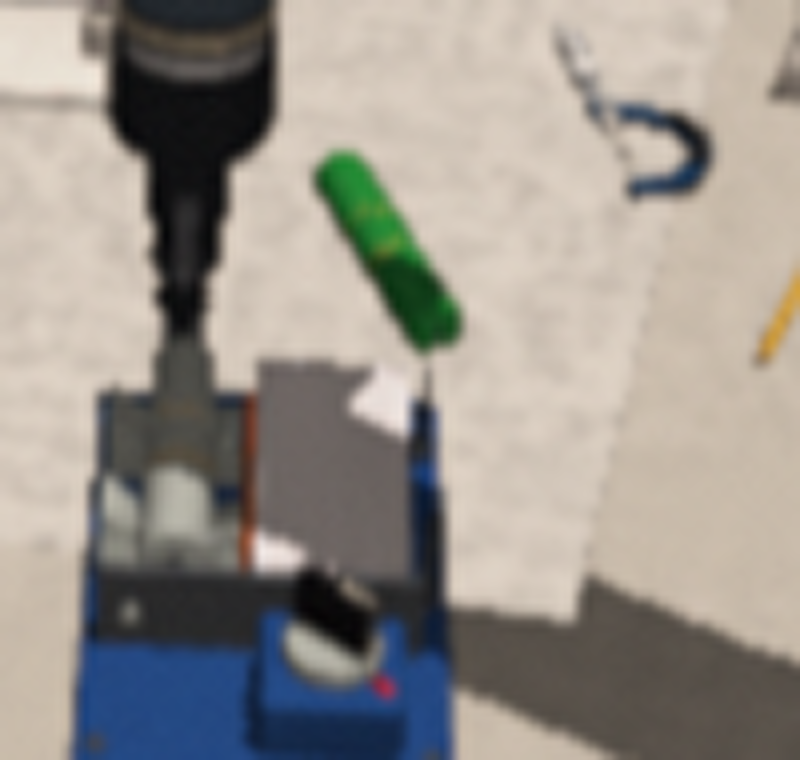

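{"op": "apply_moves", "data": {"motion": [[0,0,0,-0.08,0],[0,0,0,-0.16,0],[0,0,0,-0.24,0],[0,0,0,-0.32,0],[0,0,0,-0.38,0],[0,0,0,-0.42,0],[0,0,0,-0.42,0]]}}

```text
t: 19.25
tcp_pos: [0.5795, -0.0447, -0.0043]
tool_rot: [-0.062, 0.704, -0.704, 0.062]
force: [0.9, -5.0, 1.8]
finger_gap: -0.005
```

Run:
```python
from h import *
shift(fw(.022,-.08,-.008),YAW)
im=manip.snapshot("side");crop(im,250,150,350,245,8,"pics/s16.png")
```

```text
t 19.25 tcp [ 0.5795 -0.0447 -0.0043] yaw -2.9667 q [-0.269  0.755  1.68   0.     0.706  1.126] F [ 0.9 -5.   1.8] gap -0.005
 shift [ 0.057  0.123 -0.211] twist -0.007513808800916069
```

View pics/s16.png

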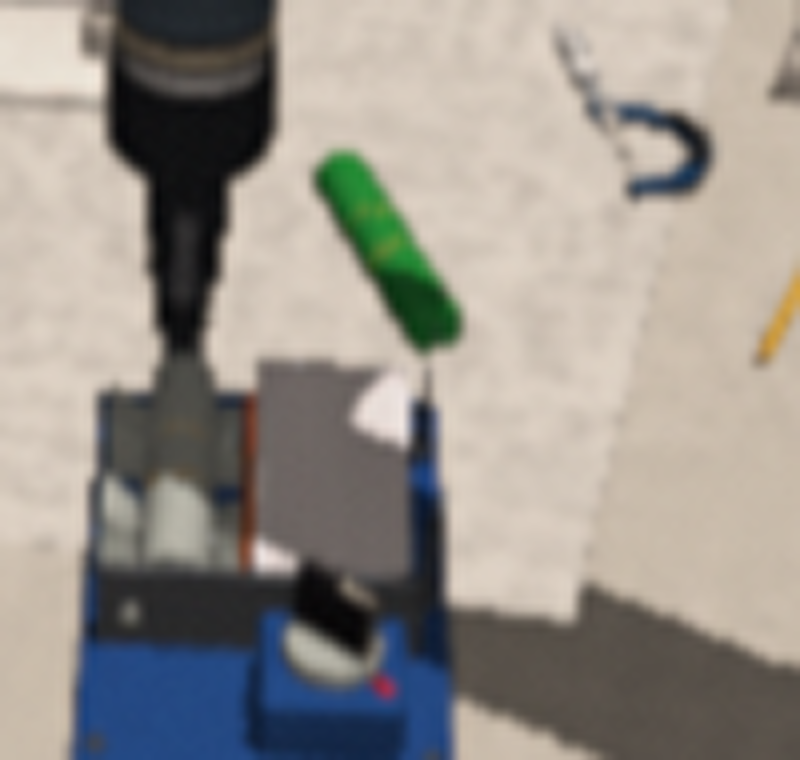

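{"op": "apply_moves", "data": {"motion": [[0,0,0,-0.05,0],[0,0,0,-0.1,0],[0,0,0,-0.1,0]]}}

```text
t: 19.68
tcp_pos: [0.579, -0.042, -0.0043]
tool_rot: [0.062, -0.704, 0.704, -0.062]
force: [0.7, -4.5, 2.0]
finger_gap: 0.002
```

{"op": "apply_moves", "data": {"motion": [[0,0,0,-0.05,0],[0,0,0,-0.1,0],[0,0,0,-0.1,0]]}}

```text
t: 20.05
tcp_pos: [0.5787, -0.0402, -0.0043]
tool_rot: [0.062, -0.704, 0.705, -0.062]
force: [0.6, -8.2, 1.9]
finger_gap: 0.002
```

{"op": "apply_moves", "data": {"motion": [[0,0,0,-0.04,0],[0,0,0,-0.08,0],[0,0,0,-0.08,0]]}}

```text
t: 20.42
tcp_pos: [0.5788, -0.0402, -0.0042]
tool_rot: [0.062, -0.703, 0.706, -0.063]
force: [0.5, -15.4, 0.9]
finger_gap: -0.001
```

{"op": "apply_moves", "data": {"motion": [[0,0,0,0.1,0],[0,0,0,0.3,0],[0,0,0,0.7,0],[0,0,-0.8,1.0,0],[0,0,-1.8,0.6,0],[0,0,-2.8,0,0],[0,0,-3.5,-1.0,0],[0,0.5,-4,-2,0],[0,1,-4,-3,0],[0,1.2,-4,-3.2,0],[0,1.2,-4,-3.2,0]]}}

```text
t: 21.8
tcp_pos: [0.5255, 0.0516, 0.1154]
tool_rot: [0.062, -0.704, 0.704, -0.062]
force: [0.5, -0.2, -0.2]
finger_gap: 0.001
```

Run:
```python
from h import *
s=manip.sense();print(s["t"],s["force"],s["tcp_pos"])
c=manip.get_calibration("wrist");im=manip.snapshot("wrist");np.savez("w17.npz",im=im,**c)
cv2.imwrite("pics/w17.png",im[:,:,::-1])
for p in [(22,70,41.6),(22,-70,41.6),(6,-70,41.6),(38,-70,41.6),(6,70,55),(38,70,55),(-45,115,87)]: print(p,proj(c,fw(*(np.array(p)/1000))).round(1))
im=manip.snapshot("side");crop(im,250,150,350,245,8,"pics/s17.png")
```

```text
21.8 [ 0.53050213 -0.23674122 -0.21587622] [0.52546869 0.05155662 0.11539811]
(22, 70, 41.6) [193.  150.7]
(22, -70, 41.6) [347.8 150.7]
(6, -70, 41.6) [346.2 168.1]
(38, -70, 41.6) [349.4 132.7]
(6, 70, 55) [190.9 171.1]
(38, 70, 55) [188.7 133.7]
(-45, 115, 87) [130.8 240.6]
```

View pics/w17.png

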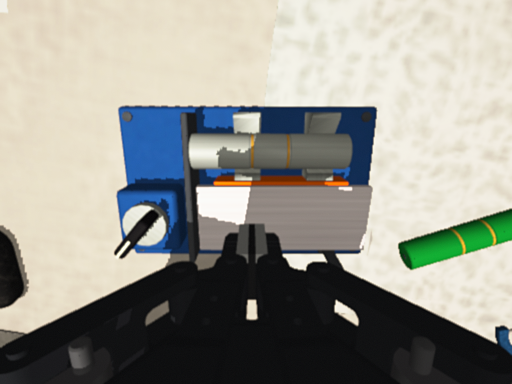

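View pics/s17.png

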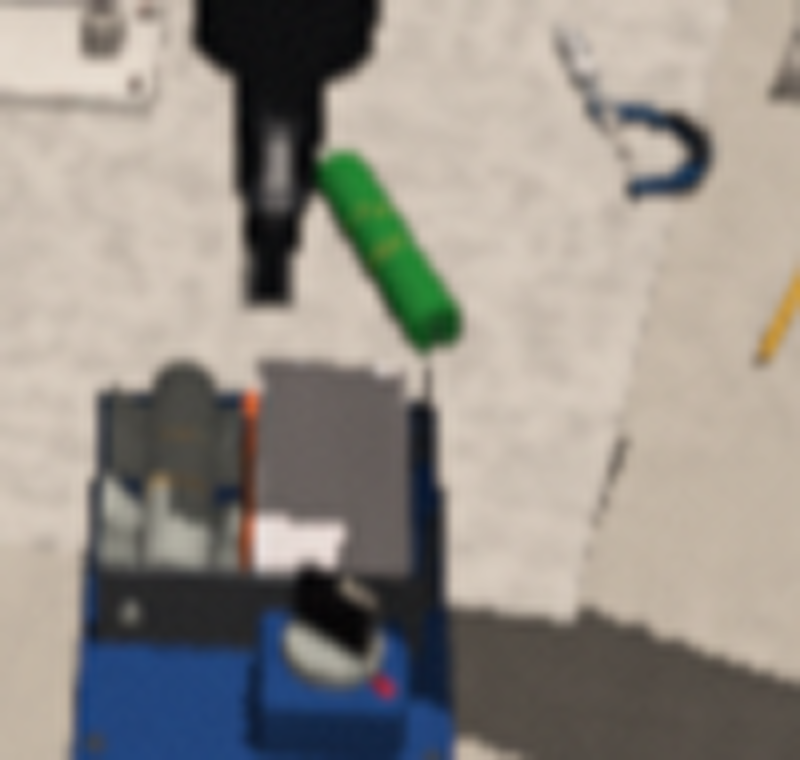

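Run:
```python
from h import *
d=np.load("w17.npz");crop(d["im"],100,90,380,270,2.8,"pics/w17c.png")
c=d
for k in (1.2,1.4,1.6):
    a=.7-k;u=np.array([np.cos(a),np.sin(a)])*.02
    for s in (1,-1): print(k,s,((proj(c,fw(-.045+s*u[0],.115+s*u[1],.087))-[100,90])*2.8).round())
```

```text
1.2 1 [113. 365.]
1.2 -1 [ 61. 476.]
1.4 1 [125. 372.]
1.4 -1 [ 49. 469.]
1.6 1 [136. 382.]
1.6 -1 [ 38. 461.]
```

View pics/w17c.png

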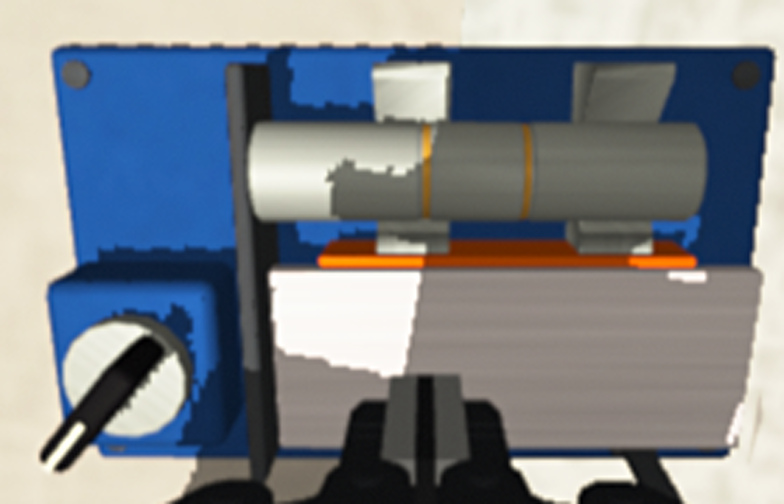

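```bash
python3 -c "
from station import manip
print(manip.sense()['force']);print(manip.sign_off())"
```

```text
[ 0.0047504  -0.21918076  0.06966818]
the job is handed in; nothing more can be done
None
```

The job is handed in at about 22 s of the 51 s allowed. No verdict came back.

**What I did:**
- **Knob:** I gripped the knob bar and turned it clockwise from about 0.07 rad to about 1.40 rad, which sank the orange gate.
- **Rolling:** I put two part-open fingers through the gap between the rear posts and rolled the shaft up the deck into both V-grooves. I never gripped or lifted it, and the push took about 2 N.
- **Butting:** I pushed the shaft's -y end along the grooves. The tool then stopped moving and the force rose from about 5 N to 15 N, so I took it as butted against the side plate. I then backed the arm clear.

**Last checks:**
- The final wrist picture shows the shaft parallel in both grooves. Its +y end is flush with the dark plate, and its -y end is within a few pixels of the predicted place.
- The knob bar in that picture agrees with 1.40 to 1.45 rad, and the white line had covered the red mark when I released it.
- The force on the tool was about 0.2 N at hand-in, with nothing touching.
- The ring gauge, vee block, bush and torch were never approached. I did not measure their positions again at the end.

**What failed or disagreed:**
- The first grip on the knob closed on air above it. The pictures showed the real fingertips about 40 mm above the reported TCP, so I used that offset afterwards. The knob was not turned or hit by that attempt.
- The base plate measured about 5 mm short in the pictures, probably because of its rounded corners. The fixture pose still fitted the knob to within about 3 mm, and the posts and deck edge lined up by eye.

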